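# Close the candy mould in the hand press and hold it at the third notch

## Task

Slide the lollipop mould along the guide of the hand press until you feel it come up against the stop under the head. Only then press the black palm knob of the spring-return plunger down past its first two notches to the third and no farther (beyond it the candy cracks), and hold it there: the program finishes while still holding the knob down at the third notch. Leave the other things on the table where they are.

Things in the scene. Friction and masses are not known exactly. Their poses are not given: they have to be found in the camera images.
- press: white hand press fixed to the table on a steel plate 6 mm thick (x -210 to +110 mm, 120 mm wide). Origin: on the table under the plunger's axis; z up; +x is the way the mould slides in, roughly away from the robot. Two guide rails along x (-200 to +60 mm; inner faces 63 mm, outer 87 mm apart; tops 18 mm above the table) lead the mould
- press_head (a point): middle of the top of the press's head, 40 mm behind (+x) the plunger's axis and 140 mm above the table. The head spans x -28 to +107 mm of the press, 56 mm wide, 95 to 140 mm above the table; the column below it spans x +65 to +107, 60 mm wide. The plunger passes through the head; the mould slides in below it
- mould: loose mould, 0.23 to 0.4 kg, lying between the rails, drawn back so that the collar is 45 to 90 mm short of the plunger's axis; slides with up to about 5 N. Aluminium plate 160 x 60 x 8 mm (x -115 to +45) with a round steel collar (56 mm outside, 48 inside, rim 40 mm above the underside) and an upright tab. Origin: underside, below the collar's centre, 6 mm above the table; x to the nose, z up
- mould_tab (a point): middle of the top of the mould's upright steel tab, where it is pushed or held: 12 mm thick along the mould's x, 40 mm wide along its y, reaching from 14 mm to 56 mm above the table, 100 mm behind the collar's centre (so on the robot's side)
- mould_nose (a point): middle of the mould plate's leading edge, the face that meets the stop; 45 mm ahead of the collar's centre
- stop: small dark steel block fixed between the rails under the head, 50 mm wide, 16 mm high, set anew each time: its face is 37 to 53 mm beyond the plunger's axis. Origin: foot of the face that the mould meets, 6 mm above the table; x as the press's. Mostly hidden: feel for it; 10 to 20 N against it does no harm. Wherever it is set, the plunger's foot fits into the collar once the mould is home
- ram (a joint): plunger travel, m: 0 up, grows downwards; notches at 0.014, 0.028, 0.042; beyond 0.050 the candy cracks; hard end 0.054. The spring drives it back to 0 when let go. Push: about 4 N at the top, 9 N at the third notch, plus or minus 2.5 N of clicks: hardest 3.5 mm past each notch, easiest 3.5 mm before it. If the mould is not home its collar stops the 22 mm foot before the third notch
- ram_top (a point): centre of the flat top of the black round palm knob, 50 mm across and 20 mm thick, on top of the plunger; 216 mm above the table at rest, 174 mm at the third notch; moves straight down with the plunger. Pressed from above
- candy_jar: bystander: glass jar with steel lid, 76 mm across, 95 mm tall; origin under its centre
- colour_pot: bystander: small orange pot with white lid, 46 mm across, 45 mm tall; origin under its centre
- cutter_ring: bystander: steel cutter ring, 64 mm across, 30 mm tall, loose on the table; origin under its centre
- scraper: bystander: flat spatula with white handle, 200 mm long, lying on the table along its x axis; origin about mid-length
- mug: bystander: white mug, 76 mm across, 85 mm tall; origin under its centre
- spoon: bystander: orange spoon, 170 mm long, lying along its x axis; origin about mid-length
- spray: bystander: clear bottle, 64 mm across, 180 mm tall; origin under its centre
Things that resemble listed ones, but are neither listed nor needed, are in the scene too. What is shaped like the mould but green, pink or turquoise is not meant.

How it is judged:
On the way, in this order (a step that is already met when the one before it is completed fails the run):
1. the mould is slid home against the stop (within 3 mm) while the plunger is still up (x of mould_nose in the frame of stop between -0.003 and 0.003 m and y of mould_nose in the frame of stop between -0.005 and 0.005 m and height (world z) of mould below 0.01 m and angle between the x axis of mould and the x axis of press, either way round below 0.08 rad and value of joint ram below 0.008 m), for 0.2 s.
2. the plunger is pressed to the third notch (37 to 47 mm) and kept there (value of joint ram between 0.037 and 0.047 m), for 0.5 s.
At the end, for the whole second after the job is handed in: The mould lies flat in the guide with its nose within 3 mm of the stop (within 5 mm sideways, 0.08 rad), and the robot itself is holding the plunger at the third notch: travel 37 to 47 mm, with at least 1.5 N between robot and plunger, through the last second (all of step 2 and x of mould_nose in the frame of stop between -0.003 and 0.003 m and y of mould_nose in the frame of stop between -0.005 and 0.005 m and height (world z) of mould below 0.01 m and angle between the x axis of mould and the x axis of press, either way round below 0.08 rad and contact force between any of the fingers, the arm and ram above 1.5 N); the arm keeps its last pose, push and grip.
It fails at once if the plunger is pressed well down (beyond 20 mm) while the mould is not home (x of mould_nose in the frame of stop below -0.01 m and value of joint ram above 0.02 m).
It fails at once if the plunger is pressed on past the third notch (beyond 50 mm) (value of joint ram above 0.05 m).
It fails at once if a bystander is shifted by more than 30 mm (distance of any of candy_jar, colour_pot, cutter_ring, scraper, mug, spoon, spray from where it was at the start of the episode above 0.03 m).
It also fails if it takes over 51 s, if anything falls off the work surface, if the arm or the gripper's body presses on something with over 40 N, if the wrist force passes 120 N, or if a joint passes its speed limit or range.

## Robot

A 7-joint arm with a two-finger parallel gripper is mounted at the origin on the work surface. World frame = base frame: x ahead of the robot, y to its left, z up, the work surface at z = 0. Lengths are in m, angles in rad, forces in N, time in s.
With the tool pointing down it reaches from about 0.35 to 0.9 m from the base axis. Payload 19.9 kg.
Tool frame: the origin (TCP) lies at the very end of the fingers, on their centre line; the grasp point (between the pads) lies 19 mm behind it; z points along the fingers, y is the direction in which the jaws open and shut (so a half turn about z gives the same grasp; the last joint's range is limited). The gripper opens to 85 mm and grips with 20 to 120 N. Pads are 22 mm wide; open, the fingers measure 114 mm over their backs; the gripper's body (76 mm by 85 mm) begins 54 mm behind the grasp point. The pads swing forward as they close: fully open they stand 13 mm farther back than shut.
Start: joints at [1.302, 0.417, -0.01, 1.614, 0.005, 1.111, -0.053], TCP at [0.141, -0.609, 0.231] pointing down, gripper open.
Joint ranges: [-2.81, 2.81], [-0.39, 2.02], [-1.27, 1.25], [0.06, 2.57], [-1.19, 4.33], [0.19, 2], [-2.82, 2.82]. Speed limits (rad/s): [1.89, 1.89, 2.39, 2.39, 3.01, 3.01, 3.01].

## Interface

Orientations are given as [roll, pitch, yaw] about the fixed x, y, z axes, in that order (R = Rz(yaw) Ry(pitch) Rx(roll)).
In Python, from workcell import robot gives the robot as it stands. Calls block until the motion is done:
- robot.move_pose(position, orientation): joint-space move of the TCP to a pose.
- robot.move_l(position, rotation=None, v=0.15): straight line of the TCP; rotation=None keeps the orientation; v is the mean speed in m/s.
- robot.move_j(angles): joint-space move.
- robot.grip(opening, newtons=None): opening from 0.0 (shut) to 1.0 (fully open); newtons is the grip in N (None keeps the last); returns when the fingers have stopped.
- robot.hold(seconds).
- robot.inverse_kinematics(position, orientation): joint angles nearest the present ones, or None.
- robot.get_state(): the state.
- robot.camera(name): name is "scene" or "top" or "wrist"; returns a dict with "pixels" (384x512x3 uint8, blue, green, red), "depth" (384x512 float32, m along the optical axis (not along the pixel's ray), 0 where there is no reading), "vfov" (degrees; the focal length in pixels is half the picture's height over the tangent of half this angle, whatever the lens; pixels are square), "cx", "cy" (the principal point, pixels), "R" (3x3) and "t" (3): a world point X has camera coordinates R X + t; the wrist camera has in their place "hand_eye" (4x4, takes a point from camera to tool coordinates, whose origin is the TCP and whose axes are the flange's). Camera axes: x right, y down, z forward; pixel columns grow to the right and rows downward; lengths in m; the calibration is good to about 2 mm. The wrist camera is an equidistant fisheye: a pixel r from the principal point sees the ray r / f radians off the axis. A picture is of the moment at which its call begins: read the wrist's pose just before it.
A pose or a line that the arm cannot do raises robot.IKError and nothing moves.
- robot.sign_off(): hands the job in, once; it reports no verdict.
Trained networks look in a picture, given as the dict that the camera call returned (one of the last four; its "shot" number tells which), for a name from the list of things; names that differ only in an ending like _2 or _b are one class to them, and where a whole thing is asked for, a point or a joint stands for the part that bears it (a point fixed in the world has none). Each returns a list of dicts, best first, with "confidence" (0 to 1); they miss things now and then, are a little off and sometimes report something else, mostly with a low value. They report only what shows in the picture. A call takes as long as a camera call. They do not tell look-alikes from the thing itself.
- robot.search_frame(picture, query): "xyz" ([x, y, z] in m, in world coordinates, good to about 4 mm: the middle of the surface that is visible of it).
- robot.masks_of(picture, query): "pixels" (384x512 bool, what is visible of it).
The state is a dict: "t": time; "q": joint angles; "joint_vel": joint speeds; "joint_torque": joint torques, N m; "tool_pos": TCP position; "eef_rot": TCP orientation; "ft_force": force on the tool from outside, world axes, zero at the start; "torque": the same for the moment, N m; "finger_gap": opening from 0.0 (shut) to 1.0 (fully open).
Only numpy, scipy, OpenCV 4.12 (cv2) and the standard library are available. Lean on these libraries where they do the work, as an engineer would, in place of code of your own. Each camera call takes 0.05 s, during which the arm holds its last target.

## Working session

There is one attempt and no reset: what is moved stays moved. The work goes in short steps, each a Python script; the robot and the scene stay as the last script left them, time stands still between calls to the robot, and variables do not carry over. Pictures are saved under pics/ and viewed, and the job is handed in when it is done.

```bash
mkdir -p pics; ls; cat > h.py <<'E'
import numpy as np, cv2
from workcell import robot
def shot(n,name):
    p=robot.camera(n); cv2.imwrite(f'pics/{name}.png',p['pixels']); return p
def unproj(p,u,v,d=None):
    f=p['pixels'].shape[0]/2/np.tan(np.radians(p['vfov'])/2)
    d=p['depth'][int(v),int(u)] if d is None else d
    c=np.array([(u-p['cx'])/f*d,(v-p['cy'])/f*d,d])
    return np.array(p['R']).T@(c-np.array(p['t']))
def pts(p,m):
    f=p['pixels'].shape[0]/2/np.tan(np.radians(p['vfov'])/2)
    v,u=np.nonzero(m&(p['depth']>0)); d=p['depth'][v,u]
    c=np.stack([(u-p['cx'])/f*d,(v-p['cy'])/f*d,d],1)
    return (c-np.array(p['t']))@np.array(p['R'])
E
python3 - <<'E'
from h import *
np.set_printoptions(precision=4,suppress=True)
for c in ['scene','top']:
    p=shot(c,c+'0')
    for q in ['press','press_head','mould','mould_tab','ram_top','stop']:
        r=robot.search_frame(p,q)
        print(c,q,[(np.round(x['xyz'],4),round(x['confidence'],2)) for x in r[:3]])
s=robot.get_state();print(s['t'],s['tool_pos'],s['eef_rot'],s['ft_force'])
E
```

```text
pics
scene press [(array([0.6811, 0.103 , 0.0367]), 0.81)]
scene press_head [(array([0.682 , 0.1077, 0.0383]), 0.64)]
scene mould [(array([0.3147, 0.3147, 0.0183]), 0.76), (array([ 0.4542, -0.1932,  0.0125]), 0.71), (array([0.566 , 0.093 , 0.0212]), 0.66)]
scene mould_tab [(array([ 0.7288, -0.1657,  0.01  ]), 0.84), (array([0.5669, 0.0961, 0.0229]), 0.83), (array([ 0.4552, -0.1925,  0.017 ]), 0.78)]
scene ram_top [(array([0.6629, 0.1054, 0.2114]), 0.53)]
scene stop [(array([0.708 , 0.117 , 0.0218]), 0.58)]
top press [(array([0.5521, 0.0952, 0.013 ]), 0.43)]
top press_head [(array([0.6448, 0.1142, 0.0164]), 0.58)]
top mould [(array([ 0.7199, -0.1666,  0.0073]), 0.97), (array([ 0.4497, -0.1832,  0.0075]), 0.86), (array([0.5535, 0.0968, 0.0149]), 0.7)]
top mould_tab [(array([ 0.7244, -0.1642,  0.0062]), 0.98), (array([0.3055, 0.3328, 0.0039]), 0.95), (array([ 0.4524, -0.1845,  0.0099]), 0.9)]
top ram_top [(array([0.6544, 0.1144, 0.2196]), 0.76)]
top stop [(array([0.5541, 0.0962, 0.0146]), 0.47)]
0.7 [ 0.1405 -0.609   0.2313] [-3.1415  0.      0.2268] [-0.6792 -0.4838 -0.6224]
```

View pics/scene0.png

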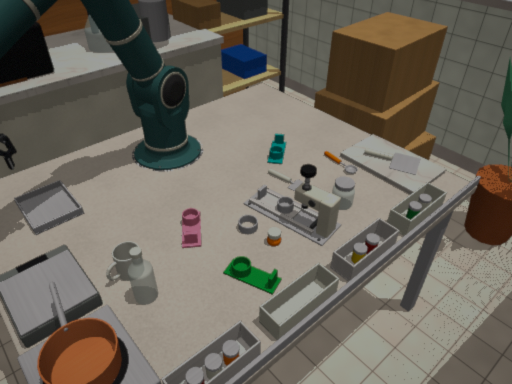

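View pics/top0.png

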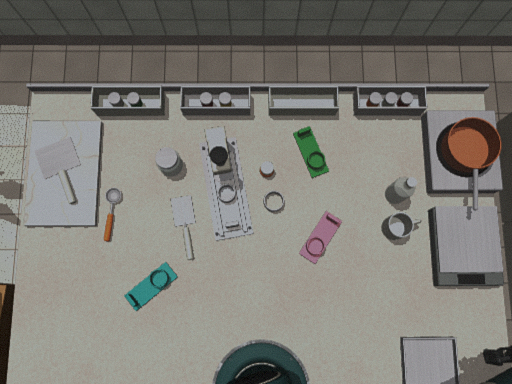

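The top view shows the press at about (225,185), with its tab end at (233,228), collar at (227,193) and knob at (219,155). The green, pink and turquoise moulds are decoys. Next I'll measure the press from the depth data.

```bash
python3 - <<'E'
from h import *
np.set_printoptions(precision=4,suppress=True)
p=shot('top','top1')
img=cv2.resize(p['pixels'][115:250,150:300],None,fx=5,fy=4.4,interpolation=cv2.INTER_CUBIC)
cv2.imwrite('pics/top1z.png',img)
m=np.zeros((384,512),bool); m[120:245,195:260]=1
P=pts(p,m)
h=P[(P[:,2]>.125)&(P[:,2]<.15)]; k=P[P[:,2]>.2]; r=P[(P[:,2]>.013)&(P[:,2]<.022)]; t=P[(P[:,2]>.05)&(P[:,2]<.062)&(P[:,0]<.6)]
c=P[(P[:,2]>.04)&(P[:,2]<.05)]
for n,a in [('head',h),('knob',k),('rails',r),('tab',t),('collar',c)]:
    print(n,len(a),a.mean(0) if len(a) else '',a.min(0) if len(a) else '',a.max(0) if len(a) else '')
rr=cv2.minAreaRect(h[:,:2].astype(np.float32));print(rr)
pl=P[(P[:,2]>.003)&(P[:,2]<.03)]
print(cv2.minAreaRect(pl[:,:2].astype(np.float32)))
f=p['pixels'].shape[0]/2/np.tan(np.radians(p['vfov'])/2);print('cam',-np.array(p['R']).T@p['t'],f)
m=robot.masks_of(p,'press');print([(x['confidence'],x['pixels'].sum()) for x in m])
E
```

```text
head 613 [0.707  0.1249 0.14  ] [0.6295 0.0876 0.1258] [0.7695 0.1626 0.1497]
knob 260 [0.6596 0.1169 0.2158] [0.6368 0.0929 0.2004] [0.6848 0.1401 0.2242]
rails 1067 [0.5723 0.1018 0.0171] [0.4469 0.0305 0.013 ] [0.7657 0.1834 0.022 ]
tab 60 [0.4999 0.0891 0.0553] [0.481  0.0667 0.05  ] [0.5971 0.1284 0.0616]
collar 64 [0.5759 0.1021 0.045 ] [0.4827 0.067  0.0401] [0.6147 0.1319 0.0493]
((0.6997000575065613, 0.12404067069292068), (0.13606660068035126, 0.0610443539917469), 8.988900184631348)
((0.6343376040458679, 0.10446035861968994), (0.20863892138004303, 0.4054023325443268), 89.89070129394531)
cam [0.282  0.0253 1.5331] 492.1293005075237
[(0.56, np.int64(3126))]
```

View pics/top1z.png

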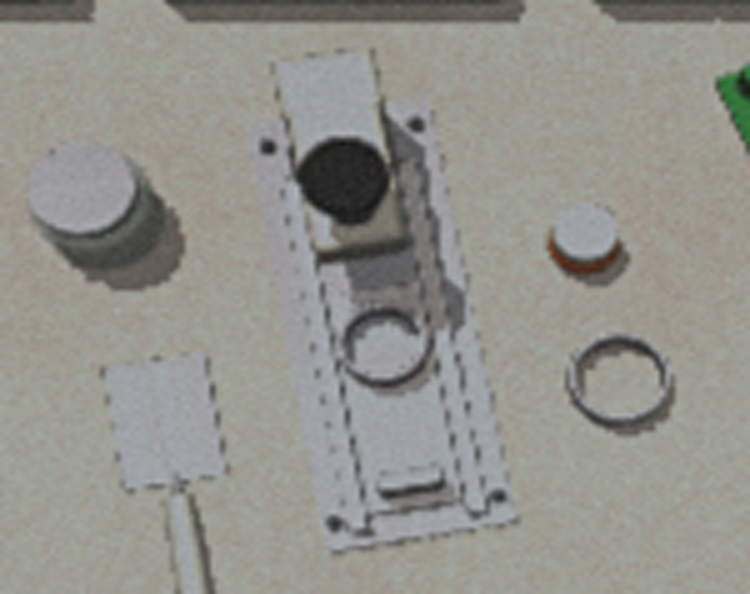

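```bash
python3 - <<'E'
from h import *
np.set_printoptions(precision=4,suppress=True)
p=robot.camera('top')
m=np.zeros((384,512),bool); m[120:245,195:260]=1
P=pts(p,m)
yaw=np.radians(9.0); e=np.array([np.cos(yaw),np.sin(yaw)]); n=np.array([-e[1],e[0]])
k=P[(P[:,2]>.208)]; 
print('knob rect mid',(k.min(0)+k.max(0))/2,np.median(k,0))
A=np.array([.660,.1175])
L=np.c_[(P[:,:2]-A)@e,(P[:,:2]-A)@n,P[:,2]]
t=L[(L[:,0]<-.12)&(abs(L[:,1])<.03)&(L[:,2]>.046)]; print('tab',len(t),t.min(0),t.max(0),np.median(t,0))
c=L[(L[:,0]<-.03)&(L[:,0]>-.125)&(abs(L[:,1])<.04)&(L[:,2]>.036)]; print('collar',len(c),c.min(0),c.max(0),(c.min(0)+c.max(0))/2)
h=L[(L[:,2]>.134)&(L[:,2]<.146)&(L[:,0]>.03)]; print('head',np.percentile(h,[2,98],axis=0), np.polyfit(h[:,0],h[:,1],1))
# wrist look
robot.grip(0.0,40)
xy=A+e*(-.215)
robot.move_pose([xy[0],xy[1],.25],[np.pi,0,yaw])
s=robot.get_state();print(s['t'],s['tool_pos'],s['eef_rot'],s['ft_force'],s['finger_gap'])
w=shot('wrist','w1'); print(w['hand_eye'],w['vfov'],w['cx'],w['cy'])
s=shot('scene','s1')
cv2.imwrite('pics/s1z.png',cv2.resize(s['pixels'][130:270,200:380],None,fx=4,fy=4))
E
```

```text
knob rect mid [0.6607 0.1164 0.2161] [0.6604 0.1174 0.2165]
tab 56 [-0.1791 -0.0237  0.0471] [-0.166   0.0159  0.064 ] [-0.1737 -0.003   0.0571]
collar 88 [-0.1008 -0.0295  0.0361] [-0.0465  0.0256  0.0549] [-0.0736 -0.002   0.0455]
head [[ 0.038  -0.0269  0.135 ]
 [ 0.1071  0.0289  0.1453]] [ 0.0418 -0.0027]
4.2917 [0.4478 0.0833 0.2499] [-3.1415  0.0001  0.1561] [ 0.5265 -0.2818 -0.3266] 0.0007775870194063314
[[ 0.0007 -0.9535 -0.3015  0.0788]
 [ 1.      0.0005  0.0009 -0.0008]
 [-0.0007 -0.3015  0.9535 -0.1428]
 [ 0.      0.      0.      1.    ]] 65.70646984690485 257.03270525111515 188.82956412222742
```

View pics/w1.png

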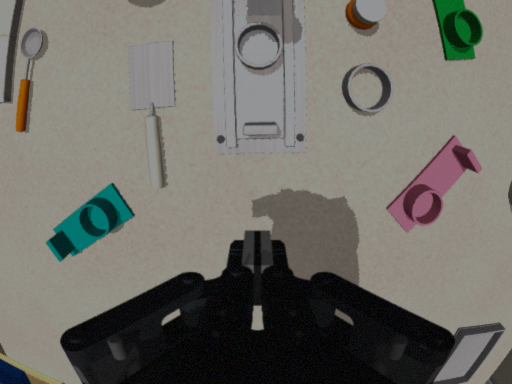

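View pics/s1z.png

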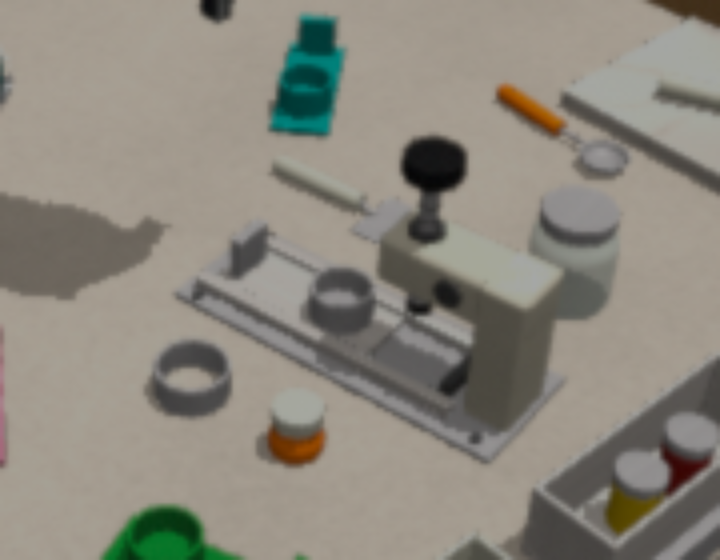

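The wrist view shows the tab at (261,129), the collar at (259,45) and the plate's screws at (221,139) and (300,137). I'll rectify it to the rail-top plane to pin down yaw and lateral offset.

```bash
cat >> h.py <<'E'
def ortho(w,T,z,x0,x1,y0,y1,res=.0005,yaw=0.,A=(0,0)):
    """image: rows = -x', cols = -y' in frame (A,yaw) at height z"""
    from scipy.spatial.transform import Rotation as Ro
    xs=np.arange(x1,x0,-res); ys=np.arange(y1,y0,-res)
    X,Y=np.meshgrid(xs,ys,indexing='ij')
    W=np.stack([A[0]+X*np.cos(yaw)-Y*np.sin(yaw),A[1]+X*np.sin(yaw)+Y*np.cos(yaw),np.full_like(X,z)],-1)
    R=Ro.from_euler('xyz',T['eef_rot']).as_matrix()
    tl=(W-np.array(T['tool_pos']))@R
    H=np.linalg.inv(np.array(w['hand_eye'])); c=tl@H[:3,:3].T+H[:3,3]
    rr=np.linalg.norm(c[...,:2],axis=-1); th=np.arctan2(rr,c[...,2]); f=192/np.tan(np.radians(w['vfov'])/2)
    u=w['cx']+f*th*c[...,0]/rr; v=w['cy']+f*th*c[...,1]/rr
    return cv2.remap(w['pixels'],u.astype(np.float32),v.astype(np.float32),cv2.INTER_CUBIC)
E
python3 - <<'E'
from h import *
np.set_printoptions(precision=4,suppress=True)
T=robot.get_state(); w=robot.camera('wrist')
yaw=np.radians(9.0);A=(.66,.1175)
o=ortho(w,T,.006,-.24,-.02,-.1,.1,yaw=yaw,A=A)
o2=cv2.resize(o,None,fx=1.3,fy=1.3)
for c in range(0,o2.shape[1],65): cv2.line(o2,(c,0),(c,6),(0,0,255),1)
cv2.line(o2,(260,0),(260,600),(0,0,255),1)
cv2.imwrite('pics/ortho1.png',o2)
E
```

```text
(no output)
```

View pics/ortho1.png

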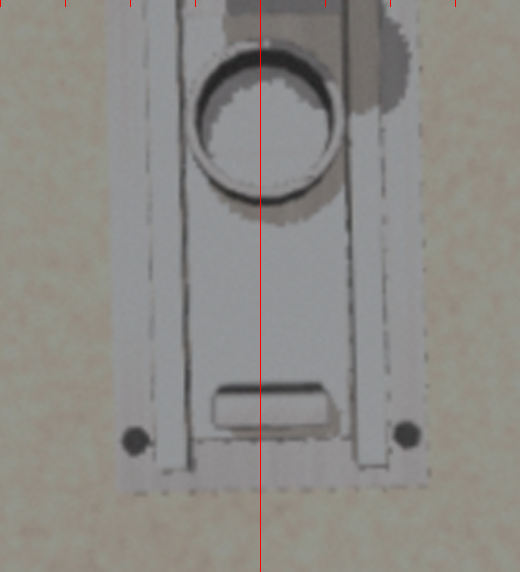

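The plate's edges lean by about 0.028 rad, so yaw ≈ 0.185, and the axis (0.660, 0.1175) is consistent with that. Now I'll push.

```bash
cat >> h.py <<'E'
YAW=.185; A=np.array([.660,.1175]); e=np.array([np.cos(YAW),np.sin(YAW)]); n=np.array([-e[1],e[0]])
def W(x,y,z): return [*(A+e*x+n*y),z]
def F():
    s=robot.get_state(); f=np.array(s['ft_force']); return s['t'],f[:2]@e,f[:2]@n,f[2],(np.array(s['tool_pos'][:2])-A)@e
E
python3 - <<'E'
from h import *
np.set_printoptions(precision=4,suppress=True)
robot.move_pose(W(-.225,0,.12),[np.pi,0,YAW])
robot.move_l(W(-.225,0,.028)); f0=np.array(F()); print(f0)
robot.move_l(W(-.185,0,.028),v=.05); print(np.array(F())-f0*[0,1,1,1,0])
robot.move_l(W(-.14,0,.028),v=.05); print(np.array(F())-f0*[0,1,1,1,0])
x=-.14
while x<-.09:
    x+=.0015; robot.move_l(W(x,0,.028),v=.03)
    g=np.array(F())-f0*[0,1,1,1,0]; print(x,g)
    if abs(g[1])>10: break
shot('scene','s2'); w=shot('wrist','w2')
E
```

```text
[ 5.7917 -0.0628 -0.0051  0.1912 -0.2242]
[ 6.7417  0.2444 -0.1449  0.1062 -0.1852]
[ 7.7917 -0.4253 -0.2515 -0.3779 -0.14  ]
-0.1385 [ 8.0417 -0.1153 -0.531  -0.0944 -0.1384]
-0.137 [ 8.2917 -0.448   0.1035 -0.6458 -0.1369]
-0.1355 [ 8.5417  0.8044  0.135   0.0402 -0.1353]
-0.134 [ 8.7917  0.6885  1.0293  0.4776 -0.1338]
-0.1325 [ 9.0417  0.3875  0.0759 -0.1694 -0.1323]
-0.131 [ 9.2917 -0.5227 -0.2977 -0.0591 -0.1308]
-0.1295 [ 9.5417 -0.3043 -0.6934 -0.3594 -0.1293]
-0.128 [ 9.7917  0.2389 -0.6546 -0.4421 -0.1278]
-0.1265 [10.0417 -0.4934  0.0183  0.3588 -0.1263]
-0.125 [10.2917  0.5295  0.3906 -0.3394 -0.1248]
-0.1235 [10.5417 -0.0809 -0.1351 -0.4115 -0.1233]
-0.122 [10.7917 -0.6723  0.3171 -1.2451 -0.1218]
-0.1205 [11.0417 -9.8282  0.7738  5.6559 -0.1217]
-0.119 [ 11.2917 -19.9401  -0.0512  12.6407  -0.1217]
```

```bash
python3 - <<'E'
from h import *
p=cv2.imread('pics/s2.png')
cv2.imwrite('pics/s2z.png',cv2.resize(p[130:270,200:380],None,fx=4,fy=4))
E
```

```text
(no output)
```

View pics/s2z.png

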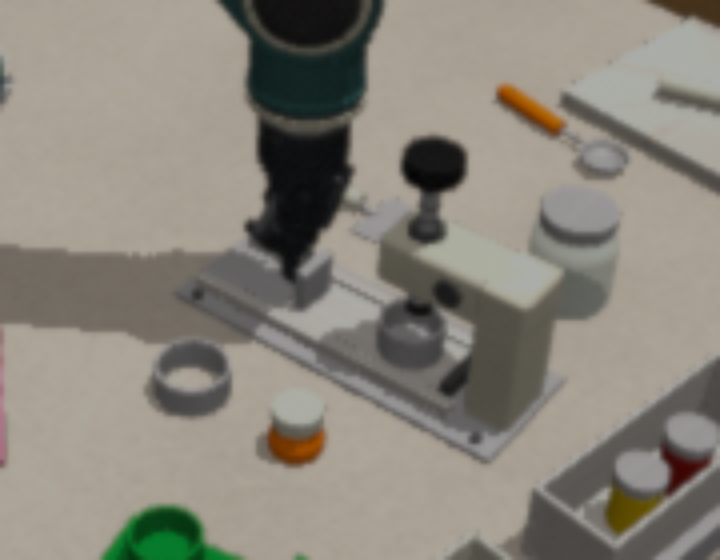

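View pics/w2.png

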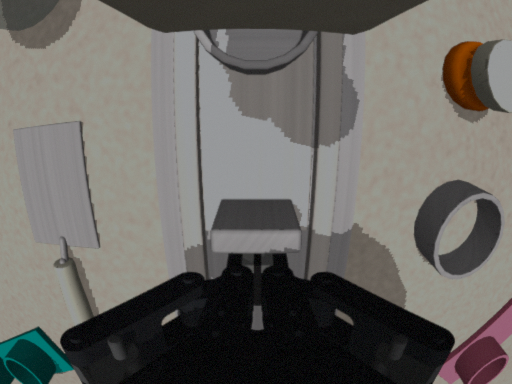

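```bash
python3 - <<'E'
from h import *
np.set_printoptions(precision=4,suppress=True)
def rd():
    s=robot.get_state(); print(F()[1:], np.array(s['torque']),s['tool_pos'],s['eef_rot'])
rd()
robot.move_l(W(-.124,0,.028),v=.03); rd()
robot.move_l(W(-.124,0,.045),v=.1); rd()
x=-.124
for i in range(7):
    x+=.001; robot.move_l(W(x,0,.045),v=.03); print(x); rd()
    if abs(F()[1])>12: break
E
```

```text
(np.float64(-19.53492808488767), np.float64(-0.6867835353337697), np.float64(11.658550031765047), np.float64(-0.12167280582889267)) [-0.7768  3.7268  0.0177] [0.5404 0.0951 0.0274] [3.1406 0.0052 0.1854]
(np.float64(-1.0313198966579455), np.float64(0.2795389168268919), np.float64(-0.43626332521924516), np.float64(-0.12374949315728265)) [0.0006 0.0223 0.0195] [0.5384 0.0947 0.0281] [ 3.1416 -0.0005  0.1849]
(np.float64(0.5679516694164317), np.float64(-0.5349776523647057), np.float64(-0.16012638614381672), np.float64(-0.12337965254111204)) [-0.006  -0.0263  0.0121] [0.5387 0.0947 0.0458] [ 3.1414 -0.0016  0.1848]
-0.123
(np.float64(0.019739196876453743), np.float64(0.18289405532479333), np.float64(0.03748427260173037), np.float64(-0.12308442314774869)) [-0.0452 -0.0151  0.0067] [0.539  0.0949 0.0447] [-3.1415  0.0003  0.185 ]
-0.122
(np.float64(1.1643107508311663), np.float64(0.2812939939774635), np.float64(0.3499312353501769), np.float64(-0.12200908381877182)) [-0.      0.0229 -0.0086] [0.5401 0.0951 0.0449] [-3.1416  0.0002  0.185 ]
-0.121
(np.float64(-5.629524860465218), np.float64(1.0413247810626025), np.float64(1.6409575160935685), np.float64(-0.1216877096215207)) [-0.1418  1.1288  0.0785] [0.5404 0.0952 0.0448] [3.1414 0.0015 0.1852]
-0.12
(np.float64(-12.467659749290926), np.float64(0.6803446687395397), np.float64(6.606958862491212), np.float64(-0.12159552835560487)) [-0.4039  2.416   0.0493] [0.5405 0.0952 0.0446] [3.141  0.0033 0.1853]
```

```bash
python3 - <<'E'
from h import *
np.set_printoptions(precision=4,suppress=True)
robot.move_l(W(-.16,0,.045),v=.1)
robot.move_l(W(-.20,0,.12),v=.2)
T=robot.get_state(); w=robot.camera('wrist'); cv2.imwrite('pics/w3.png',w['pixels'])
for z,nm in [(.056,'tab'),(.046,'col')]:
    o=ortho(w,T,z,-.22,.0,-.08,.08,yaw=YAW,A=A)
    o=cv2.resize(o,None,fx=1.25,fy=1.25); cv2.imwrite(f'pics/o3{nm}.png',o)
s=robot.camera('scene'); cv2.imwrite('pics/s3z.png',cv2.resize(s['pixels'][150:250,240:350],None,fx=7,fy=6))
P=pts(s,np.ones((384,512),bool)); L=np.c_[(P[:,:2]-A)@e,(P[:,:2]-A)@n,P[:,2]]
t=L[(L[:,0]<-.06)&(L[:,0]>-.2)&(abs(L[:,1])<.03)&(L[:,2]>.046)&(L[:,2]<.075)]; print('tab',len(t),t.min(0),t.max(0),np.median(t,0))
c=L[(L[:,0]<.05)&(L[:,0]>-.05)&(abs(L[:,1])<.04)&(L[:,2]>.03)&(L[:,2]<.05)]; print('collar',len(c),c.min(0),c.max(0))
print(T['t'])
E
```

```text
tab 43 [-0.1119 -0.0218  0.0469] [-0.0977  0.0172  0.0583] [-0.1029 -0.0055  0.0547]
collar 124 [-0.0332 -0.0314  0.0301] [0.0229 0.0285 0.0486]
14.15
```

View pics/o3tab.png

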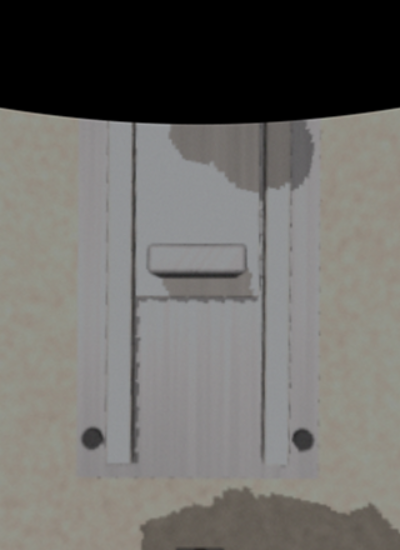

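View pics/s3z.png

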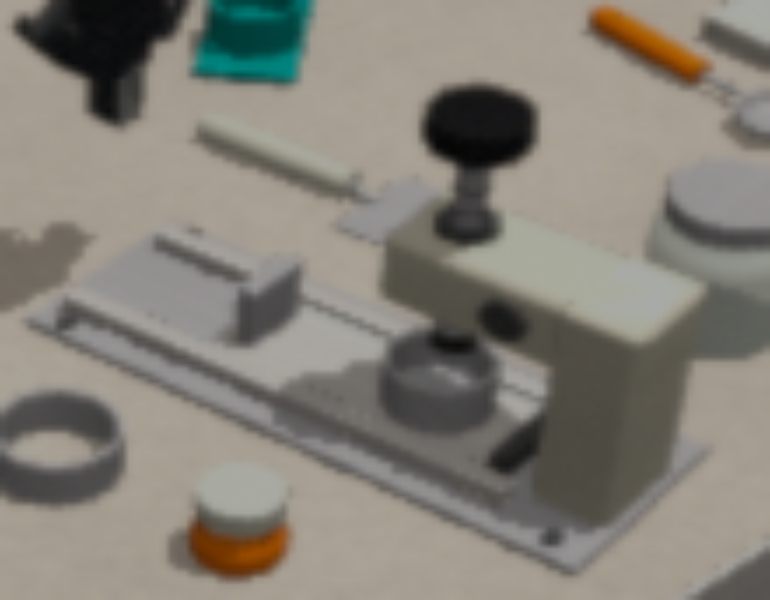

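The scene view shows the nose against the dark stop at about (515,450), the collar under the plunger, and the tab and plate square. The mould is home and the plunger is still up, so next is the press.

```bash
python3 - <<'E'
from h import *
robot.move_l(W(-.20,0,.26),v=.25)
robot.move_l(W(0,0,.26),v=.2)
robot.move_l(W(0,0,.222),v=.1)
robot.hold(.2); f0=np.mean([F()[3] for _ in range(3)])
z=.222; zc=None
while z>.200:
    z-=.001; robot.move_l(W(0,0,z),v=.03); s=robot.get_state(); f=s['ft_force'][2]-f0
    print(round(z,4),round(s['tool_pos'][2],4),round(f,2))
    if f>2.5:
        zc=s['tool_pos'][2]; break
print('contact',zc,s['t'])
s=shot('scene','s4'); cv2.imwrite('pics/s4z.png',cv2.resize(s['pixels'][120:250,240:350],None,fx=6,fy=4.6))
E
```

```text
0.221 0.2211 0.29
0.22 0.2199 -1.14
0.219 0.2189 0.49
0.218 0.2179 -0.06
0.217 0.2169 0.47
0.216 0.2162 2.2
0.215 0.2152 4.86
contact 0.21521746188657104 18.5917
```

View pics/s4z.png

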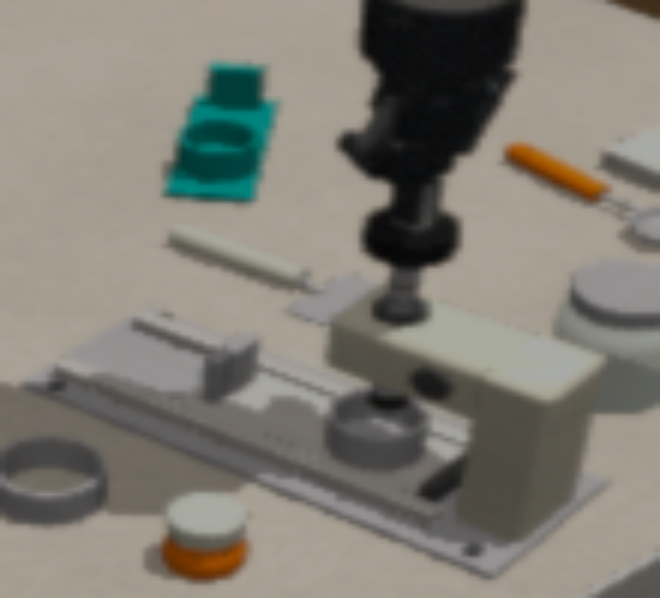

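The fingertips sit centred on the knob, with contact at about 0.216. I'll press down in small steps.

```bash
python3 - <<'E'
from h import *
z=.215
while z>.1742:
    z=max(z-.002,.174); robot.move_l(W(0,0,z),v=.03); s=robot.get_state(); f=s['ft_force'][2]
    print(round(z,4),round(s['tool_pos'][2],4),round(f,2))
    if f>18: print('HARD');break
robot.hold(.7); s=robot.get_state(); print(s['t'],s['tool_pos'],s['ft_force'])
s=shot('scene','s5'); cv2.imwrite('pics/s5z.png',cv2.resize(s['pixels'][120:250,240:350],None,fx=6,fy=4.6))
P=pts(s,np.ones((384,512),bool)); L=np.c_[(P[:,:2]-A)@e,(P[:,:2]-A)@n,P[:,2]]
t=L[(L[:,0]<-.06)&(L[:,0]>-.2)&(abs(L[:,1])<.03)&(L[:,2]>.046)&(L[:,2]<.075)]; print('tab',len(t),t.min(0),t.max(0),np.median(t,0))
E
```

```text
0.213 0.2133 6.93
0.211 0.2112 7.73
0.209 0.2091 4.81
0.207 0.207 2.92
0.205 0.2049 1.71
0.203 0.203 4.64
0.201 0.2012 6.6
0.199 0.1993 8.21
0.197 0.1973 8.39
0.195 0.1952 6.86
0.193 0.193 4.0
0.191 0.191 5.24
0.189 0.1892 5.46
0.187 0.1874 8.9
0.185 0.1854 9.61
0.183 0.1835 10.33
0.181 0.1813 7.54
0.179 0.1792 5.98
0.177 0.1771 5.95
0.175 0.1753 7.22
0.174 0.1744 8.69
24.5917 [0.66005228 0.11752334 0.17442704] [-1.74697504 -0.15185301  8.12011734]
tab 44 [-0.11181769 -0.02199468  0.04620827] [-0.09839302  0.01816697  0.05897533] [-0.10312378 -0.00748561  0.05354935]
```

View pics/s5z.png

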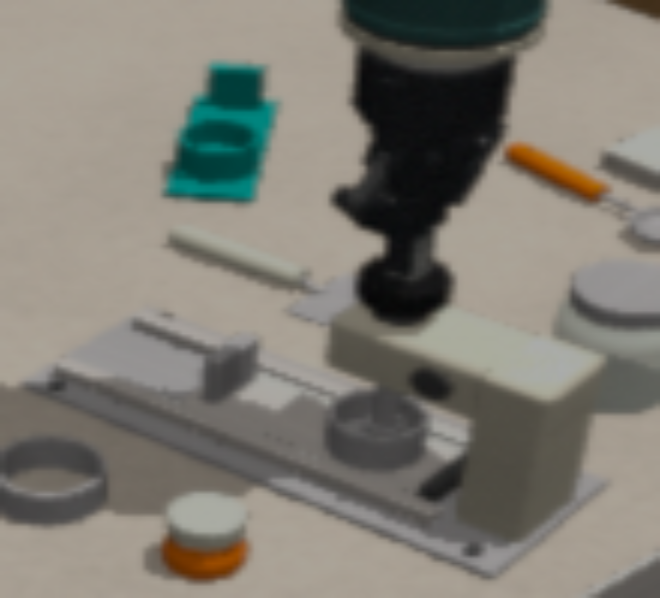

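The force profile fits the notches: it peaked at about 4, 18 and 32 mm, eased before each notch, and travel is now about 41.7 mm at 8 N. The tab hasn't moved and the plunger's foot is in the collar, so I'm handing in.

```bash
python3 -c "
from h import *
robot.sign_off(); s=robot.get_state(); print(s['t'],s['tool_pos'],s['ft_force'])"
```

```text
the job is handed in; nothing more can be done
the job is handed in; nothing more can be done
```

I slid the mould home against the stop, pressed the knob to the third notch, and handed the job in while still holding it there. No verdict was reported.

- **Mould:** I pushed its tab with the closed fingers. The force jumped from near 0 to about 20 N within 3 mm. A second push, higher on the tab, stopped at the same place. Afterwards the pictures showed the nose against the stop and the mould straight in the guide. The nose came out about 40 mm past the plunger's axis, within the 37 to 53 mm given for the stop.
- **Plunger:** The fingers met the knob at a height of 0.216 m, as expected. On the way down the force peaked three times, at about 4, 18 and 32 mm of travel, which matches the notches. At hand-in it was holding at about 41.7 mm with about 8 N. The last picture showed the foot inside the collar and the mould unmoved.
- **Bystanders:** In the part of the last picture I looked at, the pot, cutter ring, scraper and jar were where they had been. I didn't re-check the mug, spray and spoon, but the arm never worked near them.
- **Disagreements:** My first estimate of the press's angle (9.0°) was about 1.6° too small, and I corrected it to 10.6° from the wrist camera before pushing. No sliding friction showed in the force readings before the stop. The state read after handing in returned nothing, so the last numbers are from just before it.

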